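# Park the microscope objectives

### The job

Put the four microscope objectives (the barrels with a tapered nose) away, one after another: stand each one upright, nose up, flat inside the recess of the parking dish of its own size, the slimmest in the smallest dish and so on up to the stoutest in the largest. They are fine optics, so set them down gently without dropping them or tipping any over, and leave the two plain open extension tubes standing where they are.

Things in the scene. Friction and masses are not known exactly. Their poses are not given: they have to be found in the camera images.
- objective_a_mid (a point): Centre (on the axis, half-way up) of the slimmest and tallest of the four microscope objectives: a loose solid metal lens barrel standing upright on its flat foot, silvery with a thin black band, 26 mm in diameter and 72 mm tall, the lower 50 mm straight-sided, above that a taper to a narrow black-rimmed nose with a glass front on top. About 110 g. z is its axis, up; its yaw means nothing. Foot 36 mm below this point. It belongs in the dish with the 44 mm recess.
- objective_b_mid (a point): Centre (on the axis, half-way up) of the second slimmest of the four microscope objectives: a loose solid metal lens barrel standing upright on its flat foot, silvery with a thin black band, 36 mm in diameter and 66 mm tall, the lower 46 mm straight-sided, above that a taper to a narrow black-rimmed nose with a glass front on top. About 180 g. z is its axis, up; its yaw means nothing. Foot 33 mm below this point. It belongs in the dish with the 54 mm recess.
- objective_c_mid (a point): Centre (on the axis, half-way up) of the second stoutest of the four microscope objectives: a loose solid metal lens barrel standing upright on its flat foot, silvery with a thin black band, 47 mm in diameter and 60 mm tall, the lower 42 mm straight-sided, above that a taper to a narrow black-rimmed nose with a glass front on top. About 260 g. z is its axis, up; its yaw means nothing. Foot 30 mm below this point. It belongs in the dish with the 65 mm recess.
- objective_d_mid (a point): Centre (on the axis, half-way up) of the stoutest and lowest of the four microscope objectives: a loose solid metal lens barrel standing upright on its flat foot, silvery with a thin black band, 58 mm in diameter and 56 mm tall, the lower 39 mm straight-sided, above that a taper to a narrow black-rimmed nose with a glass front on top. About 360 g. z is its axis, up; its yaw means nothing. Foot 28 mm below this point. It belongs in the dish with the 76 mm recess.
- tube_a_mid (a point): Centre (on the axis, half-way up) of a plain extension tube, not an objective: loose straight silvery metal tube standing upright, open right through (a hole is seen from above), 31 mm outside diameter, 58 mm tall, wall 5 mm. To be left where it stands.
- tube_b_mid (a point): Centre (on the axis, half-way up) of a plain extension tube, not an objective: loose straight silvery metal tube standing upright, open right through (a hole is seen from above), 42 mm outside diameter, 50 mm tall, wall 5 mm. To be left where it stands.
- dish_a: Fixed round steel parking dish with a black rubber floor, the smallest of four: outside diameter 52 mm, recess 44 mm across, for the 26 mm objective. Origin: centre of its underside, on the table; z up. Recess floor 3 mm and rim 8 mm above the table. At the start each objective has at least 25 mm free round it; nothing mid-bench is taller than 75 mm.
- dish_b: Fixed round steel parking dish with a black rubber floor, the second smallest of four: outside diameter 62 mm, recess 54 mm across, for the 36 mm objective. Origin: centre of its underside, on the table; z up. Recess floor 3 mm and rim 8 mm above the table. At the start each objective has at least 25 mm free round it; nothing mid-bench is taller than 75 mm.
- dish_c: Fixed round steel parking dish with a black rubber floor, the second largest of four: outside diameter 73 mm, recess 65 mm across, for the 47 mm objective. Origin: centre of its underside, on the table; z up. Recess floor 3 mm and rim 8 mm above the table. At the start each objective has at least 25 mm free round it; nothing mid-bench is taller than 75 mm.
- dish_d: Fixed round steel parking dish with a black rubber floor, the largest of four: outside diameter 84 mm, recess 76 mm across, for the 58 mm objective. Origin: centre of its underside, on the table; z up. Recess floor 3 mm and rim 8 mm above the table. At the start each objective has at least 25 mm free round it; nothing mid-bench is taller than 75 mm.
Mind the look-alikes: they are no part of the job. Leave any green look-alike of the part that bears objective_d_mid alone.

How it is judged:
By the outcome, as a careful person would: the job done as asked, in the order asked, and still so for the second after the job is handed in, with the robot touching nothing.
It also fails if it takes over 115 s, if anything falls off the work surface, if the arm or the gripper's body presses on something with over 40 N, if the wrist force passes 120 N, or if a joint passes its speed limit or range.

### The arm

A 6-joint arm with a two-finger parallel gripper is mounted at the origin on the work surface. World frame = base frame: x ahead of the robot, y to its left, z up, the work surface at z = 0. Lengths are in m, angles in degrees, forces in N, time in s.
With the tool pointing down it reaches from about 0.375 to 0.9 m from the base axis. Payload 3.1 kg.
Tool frame: the origin (TCP) lies at the centre of the arm's flange, where the gripper is bolted on; the fingertips stand 173 mm ahead of it and the grasp point (between the pads) lies 155 mm ahead of it (manip.tcp_to_grasp is the z of the grasp point in the tool frame, in m); z points along the fingers, y is the line along which they close (so a half turn about z gives the same grasp; the last joint's range is limited). The gripper opens to 85 mm and grips with 20 to 120 N. Pads are 22 mm wide; open, the fingers measure 114 mm over their backs; the gripper's body (76 mm by 85 mm) begins 54 mm behind the grasp point. The pads swing forward as they close: fully open they stand 13 mm farther back than shut.
Start: joints at [53.428, 30.224, 82.088, -0, 67.689, -10.227], TCP at [0.277, 0.56, 0.405] pointing down, gripper open.
Joint ranges: [-176.69, 176.69], [-43.24, 126.21], [12.49, 139.97], [-82, 262], [0, 151.66], [-163.58, 163.58]. Speed limits (degrees/s): [159.86, 159.86, 180, 180, 180, 180].

### API

Orientations are given as [roll, pitch, yaw] about the fixed x, y, z axes, in that order (R = Rz(yaw) Ry(pitch) Rx(roll)).
In Python, from workcell import readout, imaging, ticket, manip gives the robot as it stands.
- The arm moves only by the tool step_arm, never from a script. Its argument "commands" is a list that holds one entry, the list of rows, each a list of 5 numbers: the closure in counts, from 0 (fully open) to 255 (shut), then the shift along the tool's x, y, z in mm, then the turn about the tool's z in rad. In form: [[[grip, tx, ty, tz, roll], ...]]. A call has 1 to 8 rows; each row is the pose to reach, as a shift and turn from the pose commanded when the call began, along the tool's axes at that moment; what a row does not reach only later rows make up. A row lasts 1/8 s, in which the tool goes at most 62.5 mm and 10.7 degrees, less where a joint would pass 70% of its speed; a pose out of reach is approached as far as the arm can. A call with a gripper value outside its range is refused whole. The fingers move at their own pace and stop on an object; the grip force is fixed at half the most. Time passes only in rows, so rows that repeat a pose let the fingers close. It gives the time, the measured TCP pose, the force, the opening and the grip force at its end, in the units of the state.
- readout.read_state(): the state, without advancing time (a new reading comes with each control period).
- imaging.get_image(name): name is "side" or "top" or "wrist"; returns a dict with "frame" (420x560x3 uint8, red, green, blue), "range_z" (420x560 float32, m along the optical axis (not along the pixel's ray), 0 where there is no reading), "camera_matrix" (3x3 intrinsics, pixels), "camera_from_world" (4x4, takes a point from world to camera coordinates). Camera axes: x right, y down, z forward; pixel columns grow to the right and rows downward; lengths in m; the calibration is good to about 2 mm. A picture is of the moment at which its call begins.
- ticket.sign_off(): hands the job in; it is judged then, once.
The state is a dict: "clock": time; "qpos": joint angles; "dq": joint speeds; "effort": joint torques, N m; "ee_pos": TCP position; "eef_rot": TCP orientation; "ft_force": force on the tool from outside, world axes, zero at the start; "moment": the same for the moment, N m; "finger_gap": finger opening in m; "grip_force": force on a finger pad.
Only numpy, scipy, OpenCV 4.12 (cv2) and the standard library are available. Lean on these libraries where they do the work, as an engineer would, in place of code of your own. Each camera call takes 0.05 s, during which the arm holds its last target. There are 200 camera calls.

## Working session

There is one attempt and no reset: what is moved stays moved. The work goes in short steps, Python scripts to look and compute and a tool call to move; the robot and the scene stay as the last step left them, time stands still between calls to the robot, and variables do not carry over. Pictures are saved under pics/ and viewed, at most 14 in all, crops included, and the job is handed in when it is done.

Besides the shell and the picture viewer there is one more tool, called after "Emit:" by a JSON object that holds its "op" and its "data". step_arm: Moves the arm, as the interface text tells. Its arguments: {"type":"object","properties":{"commands":{"type":"array"}},"required":["commands"]}

```bash
mkdir -p pics; ls; cat > h.py <<'E'
import numpy as np, cv2
from workcell import readout, imaging, ticket, manip
def shot(n,f):
    d=imaging.get_image(n); cv2.imwrite(f'pics/{f}.png',d['frame'][...,::-1]); np.savez(f'pics/{f}.npz',**d); return d
def world(d):
    K=d['camera_matrix'];T=np.linalg.inv(d['camera_from_world']);z=d['range_z']
    v,u=np.mgrid[:z.shape[0],:z.shape[1]]
    p=np.stack([(u-K[0,2])/K[0,0]*z,(v-K[1,2])/K[1,1]*z,z],-1)
    w=p@T[:3,:3].T+T[:3,3]; w[z==0]=np.nan; return w
E
python3 - <<'E'
from h import *
print(readout.read_state())
for n in('top','side'):
    d=shot(n,n+'0'); print(n,d['camera_matrix'],np.linalg.inv(d['camera_from_world']).round(3))
E
```

```text
pics
{'clock': 0.0, 'qpos': array([ 5.34278108e+01,  3.02808955e+01,  8.21553934e+01, -6.34454578e-04,
        6.76890414e+01, -1.02247111e+01]), 'dq': array([ 0.06795149, -0.00298332,  0.06309017,  0.04055195,  0.03710273,
       -0.012177  ]), 'effort': array([-2.53210999e-07, -4.42359817e+01, -1.78021163e+01, -3.18624980e-04,
        8.47757474e-03,  1.12641357e-05]), 'ee_pos': array([0.27713173, 0.55982787, 0.40371802]), 'eef_rot': array([-1.79876556e+02, -2.16701540e-02,  1.53652740e+02]), 'ft_force': array([ 0.40209293, -0.08431936,  0.42483213]), 'moment': array([ 0.00547909, -0.03045027,  0.0212643 ]), 'grip_force': 0.0, 'finger_gap': 0.08538656754154261}
top [[538.59967679   0.         282.6467472 ]
 [  0.         538.59967679 215.14782326]
 [  0.           0.           1.        ]] [[ 0.021 -0.986  0.166  0.285]
 [-1.    -0.018  0.021 -0.012]
 [-0.018 -0.166 -0.986  1.217]
 [ 0.     0.     0.     1.   ]]
side [[494.19536205   0.         270.77762672]
 [  0.         494.19536205 213.1608057 ]
 [  0.           0.           1.        ]] [[ 0.782 -0.331  0.529 -0.121]
 [-0.623 -0.396  0.674 -0.77 ]
 [-0.013 -0.857 -0.516  0.645]
 [ 0.     0.     0.     1.   ]]
```

View pics/top0.png

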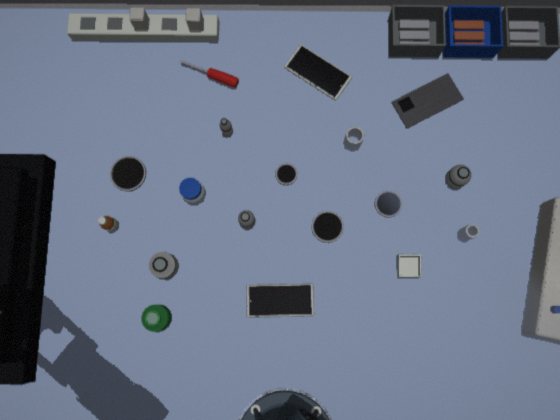

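View pics/side0.png

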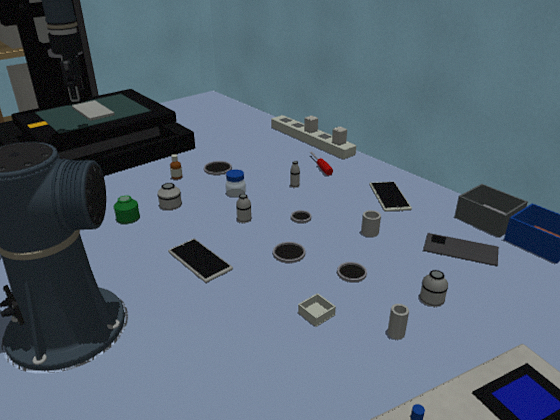

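```bash
python3 - <<'E'
from h import *
d=np.load('pics/top0.npz');w=world(d)
z=w[...,2]
m=((z>.035)&(z<.09)&(w[...,0]>.2)).astype(np.uint8)
n,l,s,c=cv2.connectedComponentsWithStats(m)
for i in range(1,n):
    if s[i,4]<60: continue
    p=w[l==i]; top=np.percentile(p[:,2],97); q=p[p[:,2]>top-.006]
    (ctr,r)=cv2.minEnclosingCircle(q[:,:2].astype(np.float32))
    print('obj',s[i],c[i].round(),'top',top.round(4),'ctr',np.round(ctr,4),'r',round(r,4), 'allbox',p[:,:2].min(0).round(3),p[:,:2].max(0).round(3), d['frame'][l==i].mean(0).round())
E
```

```text
obj [ 390    5  170   48 3365] [478.  28.] top 0.0636 ctr [ 0.9303 -0.4201] r 0.1959 allbox [ 0.875 -0.611] [ 0.982 -0.229] [34. 41. 53.]
obj [  67    8  150   29 2195] [146.  22.] top 0.0826 ctr [0.9377 0.2944] r 0.0826 allbox [0.909 0.181] [0.964 0.538] [120. 122. 118.]
obj [219 118  13  15 128] [225. 125.] top 0.0753 ctr [0.6804 0.1474] r 0.0047 allbox [0.673 0.137] [0.694 0.162] [67. 69. 70.]
obj [345 127  19  19 176] [354. 136.] top 0.0536 ctr [ 0.6661 -0.1434] r 0.0211 allbox [ 0.645 -0.164] [ 0.686 -0.124] [105. 109. 114.]
obj [   0  154   50  187 4258] [ 29. 240.] top 0.0638 ctr [0.4045 0.5997] r 0.2086 allbox [0.2   0.546] [0.61  0.652] [10. 11. 12.]
obj [449 165  22  21 364] [460. 175.] top 0.0635 ctr [ 0.5807 -0.3795] r 0.0144 allbox [ 0.558 -0.402] [ 0.603 -0.356] [75. 77. 78.]
obj [179 178  25  23 414] [190. 189.] top 0.0639 ctr [0.5368 0.2204] r 0.0241 allbox [0.513 0.194] [0.56  0.245] [ 41.  68. 121.]
obj [ 528  198   32  144 3088] [548. 279.] top 0.0745 ctr [ 0.3774 -0.5672] r 0.1492 allbox [ 0.223 -0.581] [ 0.528 -0.512] [116. 116. 115.]
obj [238 211  17  16 215] [246. 219.] top 0.0693 ctr [0.473 0.095] r 0.0113 allbox [0.456 0.077] [0.49  0.112] [76. 78. 79.]
obj [ 98 216  17  15 180] [106. 222.] top 0.071 ctr [0.4589 0.4059] r 0.0089 allbox [0.443 0.389] [0.474 0.421] [97. 83. 72.]
obj [462 224  18  16 165] [470. 231.] top 0.0606 ctr [ 0.4534 -0.3957] r 0.016 allbox [ 0.437 -0.412] [ 0.468 -0.38 ] [101. 106. 113.]
obj [149 252  26  27 553] [162. 265.] top 0.0598 ctr [0.3669 0.277 ] r 0.0176 allbox [0.339 0.249] [0.396 0.305] [94. 97. 97.]
obj [141 305  28  27 582] [154. 318.] top 0.0597 ctr [0.2531 0.2866] r 0.0174 allbox [0.225 0.257] [0.281 0.316] [51. 93. 62.]
```

The top view shows objectives a (225,125), b (246,219), c (460,175) and d (162,265). Their measured tops match the given heights. The tubes are at (354,136) and (470,231), and the green decoy is at (154,318). The dishes look like a (286,174), b (388,204), c (327,227) and d (128,173). Next I'll measure the dishes.

```bash
cat >> h.py <<'E'
def cast(d,uv,h):
    K=d['camera_matrix'];T=np.linalg.inv(d['camera_from_world'])
    r=np.c_[(uv[:,0]-K[0,2])/K[0,0],(uv[:,1]-K[1,2])/K[1,1],np.ones(len(uv))]@T[:3,:3].T
    return (T[:3,3]+r*((h-T[2,3])/r[:,2])[:,None])
def go(x,y,z=None,yaw=None):
    "remaining shift in tool mm"
    s=readout.read_state();p=s['ee_pos'];a=np.radians(s['eef_rot'][2]);dx,dy=x-p[0],y-p[1]
    print('tool shift mm',round(1e3*(dx*np.cos(a)+dy*np.sin(a)),1),round(1e3*(dx*np.sin(a)-dy*np.cos(a)),1), None if z is None else round(1e3*(p[2]-z),1),'pose',p.round(4),s['eef_rot'].round(1),'t',s['clock'])
E
python3 - <<'E'
from h import *
d=np.load('pics/top0.npz')
hsv=cv2.cvtColor(d['frame'],cv2.COLOR_RGB2HSV)
for n,(u,v),D in (('a',(286,174),.052),('b',(388,204),.062),('c',(327,227),.073),('d',(128,173),.084)):
    R=26; sub=d['frame'][v-R:v+R,u-R:u+R].astype(int)
    bg=np.median(sub.reshape(-1,3)[np.r_[0:60,-60:0]],0)
    m=(np.abs(sub-bg).sum(2)>45).astype(np.uint8)
    cs,_=cv2.findContours(m,cv2.RETR_EXTERNAL,cv2.CHAIN_APPROX_NONE)
    c=max(cs,key=cv2.contourArea)[:,0].astype(float)+[u-R,v-R]
    w=cast(d,c,.008)[:,:2].astype(np.float32)
    (e,ax,_)=cv2.fitEllipse(w*1000); print(n,np.round(e,1),np.round(ax,1),'want',D)
go(.6804,.1474,.30)
E
```

```text
a [583.9   9.2] [49.8 51.6] want 0.052
b [ 518.2 -223.7] [59.4 60.7] want 0.062
c [463.5 -86.4] [70.5 72.5] want 0.073
d [579.8 375.4] [82.8 84.1] want 0.084
tool shift mm -544.4 -190.7 103.8 pose [0.2771 0.5599 0.4038] [-179.9   -0.   153.7] t 0.1
```

Emit:
{"op": "step_arm", "data": {"commands": [[[0,-430,-151,104,0],[0,-430,-151,104,0],[0,-430,-151,104,0],[0,-430,-151,104,0],[0,-430,-151,104,0],[0,-430,-151,104,0],[0,-430,-151,104,0],[0,-430,-151,104,0]]]}}

```text
clock: 1.1
ee_pos: [0.5977, 0.231, 0.2993]
eef_rot: [-180.0, -0.0, 153.5]
ft_force: [-0.9, 1.5, -0.8]
finger_gap: 0.0856
grip_force: 0.0
```

```bash
python3 - <<'E'
from h import *
go(.6804,.1474,.30)
shot('wrist','w0')
E
```

```text
tool shift mm -111.3 -37.8 -0.7 pose [0.5977 0.231  0.2993] [-180.    -0.   153.5] t 1.1
```

View pics/w0.png

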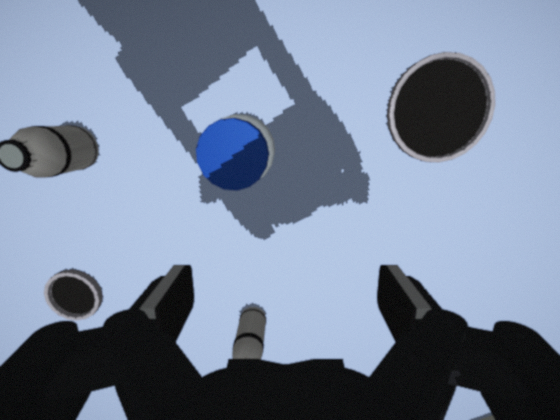

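The wrist view shows objective a at (250,330), between the fingers' line and ahead along −x. Dish d is at (442,107) and nothing is in the way. I'll finish the approach and descend.

Emit:
{"op": "step_arm", "data": {"commands": [[[0,-111,-38,0,0],[0,-111,-38,0,0],[0,-111,-38,0,0],[0,-111,-38,0,0],[0,-111,-38,20,0],[0,-111,-38,30,0],[0,-111,-38,30,0],[0,-111,-38,30,0]]]}}

```text
clock: 2.15
ee_pos: [0.6782, 0.151, 0.2706]
eef_rot: [180.0, -0.0, 153.7]
ft_force: [0.5, 0.1, -1.0]
finger_gap: 0.0855
grip_force: 0.0
```

```bash
python3 - <<'E'
from h import *
go(.6804,.1474,.185)
d=shot('wrist','w1'); d=shot('side','s1')
f=cv2.imread('pics/s1.png')[90:240,180:360]; g=cv2.imread('pics/w1.png')
f=cv2.resize(f,None,fx=1.67,fy=1.67); 
o=np.zeros((420,800,3),np.uint8);o[:f.shape[0],:f.shape[1]]=f; o[:300,400:800]=cv2.resize(g,(400,300)); cv2.imwrite('pics/m1.png',o)
E
```

```text
tool shift mm -3.6 -2.3 85.6 pose [0.6782 0.151  0.2706] [180.   -0.  153.7] t 2.15
```

View pics/m1.png

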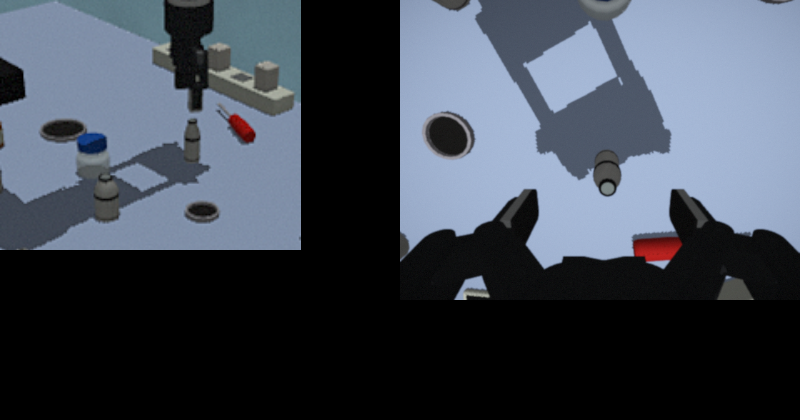

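```bash
cat >> h.py <<'E'
def topc(d,near,rad=.05,zlo=.02,zhi=.09):
    "centre of the highest part near a point, from depth"
    w=world(d); ok=(np.hypot(w[...,0]-near[0],w[...,1]-near[1])<rad)&(w[...,2]>zlo)&(w[...,2]<zhi)
    p=w[ok]; t=np.percentile(p[:,2],98); q=p[p[:,2]>t-.004]
    c,r=cv2.minEnclosingCircle(q[:,:2].astype(np.float32)); print('top z',t.round(4),'ctr',np.round(c,4),'r',round(r,4),len(q)); return c
E
python3 - <<'E'
from h import *
d=np.load('pics/w1.npz'); c=topc(d,(.68,.147)); go(*c,.185)
E
```

```text
top z 0.0747 ctr [0.6873 0.1509] r 0.008 500
tool shift mm -7.9 3.9 86.2 pose [0.6785 0.1508 0.2712] [1.800e+02 1.000e-01 1.537e+02] t 2.25
```

Emit:
{"op": "step_arm", "data": {"commands": [[[0,-7.5,3.5,0,0],[0,-7.5,3.5,20,0],[0,-7.5,3.5,50,0],[0,-7.5,3.5,75,0],[0,-7.5,3.5,86,0],[0,-7.5,3.5,86,0],[90,-7.5,3.5,86,0],[140,-7.5,3.5,86,0]]]}}

```text
clock: 3.25
ee_pos: [0.6871, 0.1505, 0.186]
eef_rot: [179.9, 0.1, 153.7]
ft_force: [-0.0, 0.2, -0.6]
finger_gap: 0.0515
grip_force: 0.0
```

Emit:
{"op": "step_arm", "data": {"commands": [[[160,0,0,0,0],[180,0,0,0,0],[200,0,0,0,0],[255,0,0,0,0],[255,0,0,0,0],[255,0,0,0,0]]]}}

```text
clock: 4.0
ee_pos: [0.6868, 0.1505, 0.1856]
eef_rot: [180.0, 0.1, 153.7]
ft_force: [-0.5, 0.7, 5.8]
finger_gap: 0.0246
grip_force: 58.9
```

Emit:
{"op": "step_arm", "data": {"commands": [[[255,0,0,-3,0],[255,0,0,-20,0],[255,0,0,-60,0],[255,0,0,-100,0],[255,8,-40,-105,0],[255,14,-82,-105,0],[255,21,-122,-105,0],[255,24,-142,-105,0]]]}}

```text
clock: 5.0
ee_pos: [0.6009, 0.0325, 0.2904]
eef_rot: [-180.0, -0.0, 153.6]
ft_force: [-0.0, 0.2, -0.3]
finger_gap: 0.0246
grip_force: 59.0
```

```bash
cat >> h.py <<'E'
def dishc(d,near,D):
    w=world(d); K=d['camera_matrix']; P=d['camera_from_world']@np.r_[near,.008,1]; u,v=(K@(P[:3]/P[2]))[:2]
    print('expect px',round(u),round(v))
    g=cv2.cvtColor(d['frame'],cv2.COLOR_RGB2GRAY); hsv=cv2.cvtColor(d['frame'],cv2.COLOR_RGB2HSV)
    ok=(np.abs(w[...,2])<.03)&(g<70)
    cs,_=cv2.findContours(ok.astype(np.uint8),cv2.RETR_EXTERNAL,cv2.CHAIN_APPROX_NONE)
    for c in cs:
        if len(c)<40: continue
        p=cast(d,c[:,0].astype(float),.003)[:,:2]
        e,ax,_=cv2.fitEllipse((p*1000).astype(np.float32))
        if abs(e[0]/1e3-near[0])+abs(e[1]/1e3-near[1])<.05: print('recess',np.round(e,1),np.round(ax,1),'want',D-8)
E
python3 - <<'E'
from h import *
go(.5839,.0092,.3)
d=shot('wrist','w2'); dishc(d,(.5839,.0092),52)
E
```

```text
tool shift mm 4.8 -28.5 -9.6 pose [0.6009 0.0325 0.2904] [-180.    -0.   153.6] t 5.0
expect px 250 204
recess [586.1  10. ] [43.1 43.7] want 44
```

View pics/w2.png

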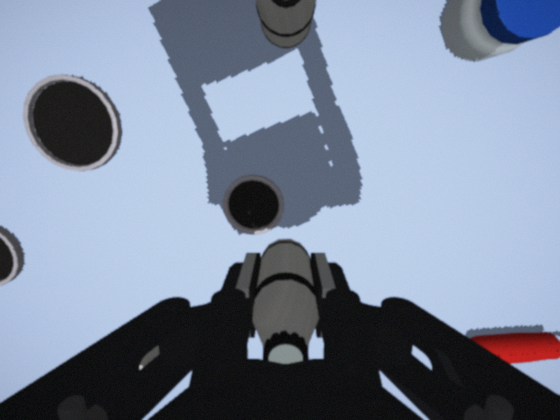

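Dish a's recess is at (252,203) px and measures 43 mm, within 2 mm of the top-view position. The objective hangs straight at (285,300) px. I'll place it.

Emit:
{"op": "step_arm", "data": {"commands": [[[255,2,-15,0,0],[255,4,-27.5,0,0],[255,4,-27.5,0,0],[255,4,-27.5,25,0],[255,4,-27.5,55,0],[255,4,-27.5,80,0],[255,4,-27.5,93,0],[255,4,-27.5,97,0]]]}}

```text
clock: 6.05
ee_pos: [0.5864, 0.0113, 0.192]
eef_rot: [-180.0, -0.0, 153.7]
ft_force: [-0.2, -0.0, -1.4]
finger_gap: 0.0247
grip_force: 59.0
```

Emit:
{"op": "step_arm", "data": {"commands": [[[255,0,0,1.5,0],[255,0,0,2.5,0],[255,0,0,3.5,0],[255,0,0,4.2,0],[255,0,0,4.2,0]]]}}

```text
clock: 6.68
ee_pos: [0.5862, 0.011, 0.1886]
eef_rot: [180.0, 0.0, 153.7]
ft_force: [0.1, 0.4, -0.8]
finger_gap: 0.0246
grip_force: 59.0
```

Emit:
{"op": "step_arm", "data": {"commands": [[[255,0,0,0.4,0],[255,0,0,0.8,0],[255,0,0,0.8,0]]]}}

```text
clock: 7.05
ee_pos: [0.5862, 0.0109, 0.1886]
eef_rot: [180.0, 0.0, 153.7]
ft_force: [-1.5, -0.0, 5.6]
finger_gap: 0.0245
grip_force: 59.7
```

Contact at the expected height. Releasing gently.

Emit:
{"op": "step_arm", "data": {"commands": [[[185,0,0,0,0],[165,0,0,0,0],[140,0,0,0,0],[110,0,0,0,0],[80,0,0,0,0],[80,0,0,-10,0],[60,0,0,-30,0],[0,0,0,-70,0]]]}}

```text
clock: 8.05
ee_pos: [0.5856, 0.011, 0.2576]
eef_rot: [-179.9, -0.2, 153.6]
ft_force: [0.2, -0.8, 0.4]
finger_gap: 0.0813
grip_force: 0.0
```

```bash
python3 - <<'E'
from h import *
go(.473,.0945,.28)
d=shot('wrist','w3'); topc(d,(.585,.01)); topc(d,(.473,.0945))
E
```

```text
tool shift mm 138.0 24.8 -22.4 pose [0.5856 0.011  0.2576] [-179.9   -0.2  153.6] t 8.05
top z 0.0777 ctr [0.5866 0.0115] r 0.008 613
top z 0.0593 ctr [0.4825 0.0924] r 0.01 314
```

Emit:
{"op": "step_arm", "data": {"commands": [[[0,0,0,-22,0],[0,50,10,-22,0],[0,100,20,-22,0],[0,138,25,-22,0],[0,138,25,-22,0],[0,138,25,-10,0],[0,138,25,-10,0]]]}}

```text
clock: 8.98
ee_pos: [0.4746, 0.094, 0.2669]
eef_rot: [-180.0, -0.0, 153.6]
ft_force: [-0.4, -0.6, -0.2]
finger_gap: 0.0854
grip_force: 0.0
```

```bash
python3 - <<'E'
from h import *
d=shot('wrist','w4'); c=topc(d,(.473,.0945)); go(*c,.182)
E
```

```text
top z 0.0688 ctr [0.474  0.0969] r 0.0108 941
tool shift mm 1.9 2.4 85.1 pose [0.4746 0.094  0.2671] [-180.    -0.   153.6] t 9.025
```

Emit:
{"op": "step_arm", "data": {"commands": [[[0,2,2.5,20,0],[0,2,2.5,45,0],[0,2,2.5,70,0],[0,2,2.5,83,0],[0,2,2.5,85,0],[40,2,2.5,85,0],[80,2,2.5,85,0],[110,2,2.5,85,0]]]}}

```text
clock: 10.02
ee_pos: [0.4732, 0.0978, 0.1834]
eef_rot: [180.0, 0.1, 153.7]
ft_force: [-0.4, 0.7, -0.5]
finger_gap: 0.0485
grip_force: 0.0
```

Emit:
{"op": "step_arm", "data": {"commands": [[[130,0,0,0,0],[150,0,0,0,0],[170,0,0,0,0],[255,0,0,0,0],[255,0,0,0,0],[255,0,0,0,0]]]}}

```text
clock: 10.78
ee_pos: [0.4729, 0.0977, 0.1832]
eef_rot: [180.0, 0.0, 153.7]
ft_force: [-0.4, -0.3, 5.0]
finger_gap: 0.0346
grip_force: 59.2
```

```bash
python3 - <<'E'
from h import *
go(.5182,-.2237,.28)
E
```

```text
tool shift mm -183.2 -268.0 -96.8 pose [0.4729 0.0977 0.1832] [180.    0.  153.7] t 10.775
```

Emit:
{"op": "step_arm", "data": {"commands": [[[255,0,0,-3,0],[255,0,0,-20,0],[255,0,0,-60,0],[255,0,0,-100,0],[255,-28,-40,-105,0],[255,-56,-82,-105,0],[255,-84,-122,-105,0],[255,-112,-163,-105,0]]]}}

```text
clock: 11.78
ee_pos: [0.5009, -0.0994, 0.2876]
eef_rot: [180.0, -0.0, 153.7]
ft_force: [0.7, -1.4, -2.1]
finger_gap: 0.0348
grip_force: 60.2
```

Emit:
{"op": "step_arm", "data": {"commands": [[[255,-28,-40,0,0],[255,-51,-75,0,0],[255,-51,-75,0,0],[255,-51,-75,0,0]]]}}

```text
clock: 12.28
ee_pos: [0.5127, -0.1874, 0.2872]
eef_rot: [180.0, -0.1, 153.6]
ft_force: [-0.6, 0.7, -1.5]
finger_gap: 0.0347
grip_force: 60.2
```

```bash
python3 - <<'E'
from h import *
d=shot('wrist','w5'); dishc(d,(.5182,-.2237),62); go(.5182,-.2237,.1862)
E
```

```text
expect px 249 235
recess [ 515.6 -224.9] [42.  52.7] want 54
tool shift mm -21.2 -30.6 101.1 pose [ 0.5128 -0.1869  0.2873] [ 1.800e+02 -1.000e-01  1.537e+02] t 12.325
```

View pics/w5.png

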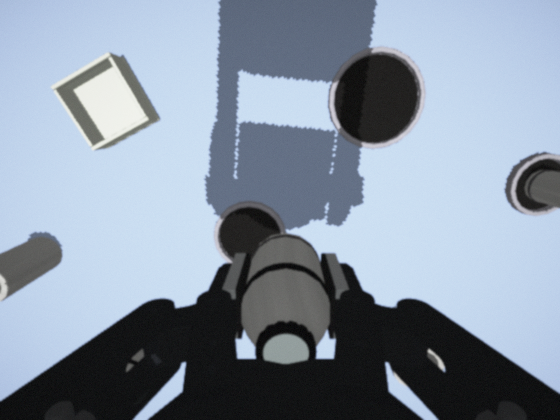

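Dish b is at about (249,234) px, partly hidden by the held objective but where expected.

Emit:
{"op": "step_arm", "data": {"commands": [[[255,-15,-20,0,0],[255,-21.5,-30,0,0],[255,-21.5,-30,0,0],[255,-21.5,-30,25,0],[255,-21.5,-30,55,0],[255,-21.5,-30,80,0],[255,-21.5,-30,93,0],[255,-21.5,-30,97,0]]]}}

```text
clock: 13.32
ee_pos: [0.5193, -0.2241, 0.1901]
eef_rot: [180.0, -0.1, 153.7]
ft_force: [0.0, 0.1, -1.6]
finger_gap: 0.0349
grip_force: 60.2
```

Emit:
{"op": "step_arm", "data": {"commands": [[[255,0,0,1.5,0],[255,0,0,2.5,0],[255,0,0,3.3,0],[255,0,0,4,0],[255,0,0,4,0]]]}}

```text
clock: 13.95
ee_pos: [0.5194, -0.2243, 0.1868]
eef_rot: [-180.0, 0.0, 153.7]
ft_force: [0.3, -0.6, -1.1]
finger_gap: 0.0347
grip_force: 60.2
```

Emit:
{"op": "step_arm", "data": {"commands": [[[255,0,0,0.4,0],[255,0,0,0.8,0],[255,0,0,0.8,0]]]}}

```text
clock: 14.32
ee_pos: [0.5194, -0.2243, 0.1863]
eef_rot: [-180.0, 0.0, 153.7]
ft_force: [-0.8, 0.5, 1.9]
finger_gap: 0.035
grip_force: 60.7
```

Touching. Releasing.

Emit:
{"op": "step_arm", "data": {"commands": [[[150,0,0,0.4,0],[130,0,0,0.4,0],[110,0,0,0.4,0],[80,0,0,0.4,0],[50,0,0,0,0],[50,0,0,-10,0],[30,0,0,-40,0],[0,0,0,-90,0]]]}}

```text
clock: 15.32
ee_pos: [0.5189, -0.224, 0.276]
eef_rot: [180.0, -0.2, 153.6]
ft_force: [0.8, 1.1, 0.4]
finger_gap: 0.0853
grip_force: 0.0
```

```bash
python3 - <<'E'
from h import *
d=shot('wrist','w6'); topc(d,(.519,-.2237)); go(.5807,-.379,.27)
E
```

```text
top z 0.0718 ctr [ 0.521  -0.2243] r 0.0107 867
tool shift mm -121.9 -111.4 13.0 pose [ 0.5209 -0.2251  0.283 ] [-179.9    0.6  153.7] t 15.375
```

Emit:
{"op": "step_arm", "data": {"commands": [[[0,-40,-36,0,0],[0,-80,-72,0,0],[0,-123,-111,0,0],[0,-123,-111,8,0],[0,-123,-111,8,0],[0,-123,-111,8,0]]]}}

```text
clock: 16.12
ee_pos: [0.5799, -0.3768, 0.2677]
eef_rot: [180.0, -0.1, 153.7]
ft_force: [0.6, 0.4, -0.1]
finger_gap: 0.0856
grip_force: 0.0
```

```bash
python3 - <<'E'
from h import *
d=shot('wrist','w7'); c=topc(d,(.5807,-.379)); go(*c,.179)
E
```

```text
top z 0.0627 ctr [ 0.5815 -0.3791] r 0.014 1450
tool shift mm -2.2 -1.4 89.0 pose [ 0.5801 -0.3769  0.268 ] [ 1.800e+02 -1.000e-01  1.537e+02] t 16.175
```

Emit:
{"op": "step_arm", "data": {"commands": [[[0,-2,-1.5,20,0],[0,-2,-1.5,45,0],[0,-2,-1.5,70,0],[0,-2,-1.5,85,0],[0,-2,-1.5,89,0],[20,-2,-1.5,89,0],[50,-2,-1.5,89,0],[80,-2,-1.5,89,0]]]}}

```text
clock: 17.18
ee_pos: [0.5817, -0.3808, 0.1799]
eef_rot: [-180.0, 0.1, 153.7]
ft_force: [-0.0, -0.1, 0.2]
finger_gap: 0.0585
grip_force: 0.0
```

Emit:
{"op": "step_arm", "data": {"commands": [[[100,0,0,0,0],[120,0,0,0,0],[140,0,0,0,0],[255,0,0,0,0],[255,0,0,0,0],[255,0,0,0,0]]]}}

```text
clock: 17.92
ee_pos: [0.5817, -0.3807, 0.1798]
eef_rot: [-180.0, 0.0, 153.7]
ft_force: [-0.7, 0.7, 5.7]
finger_gap: 0.0456
grip_force: 60.7
```

```bash
python3 - <<'E'
from h import *
go(.4645,-.086,.28)
E
```

```text
tool shift mm 235.7 212.1 -100.2 pose [ 0.5817 -0.3807  0.1798] [-180.     0.   153.7] t 17.925
```

Emit:
{"op": "step_arm", "data": {"commands": [[[255,0,0,-3,0],[255,0,0,-20,0],[255,0,0,-60,0],[255,0,0,-105,0],[255,36,32,-115,0],[255,76,69,-115,0],[255,116,105,-115,0],[255,150,135,-115,0]]]}}

```text
clock: 18.92
ee_pos: [0.5058, -0.1911, 0.2947]
eef_rot: [180.0, -0.0, 153.7]
ft_force: [1.3, 0.1, -2.9]
finger_gap: 0.0457
grip_force: 62.1
```

Emit:
{"op": "step_arm", "data": {"commands": [[[255,35,32,0,0],[255,65,57,0,0],[255,65,57,0,0],[255,65,57,10,0],[255,65,57,10,0]]]}}

```text
clock: 19.55
ee_pos: [0.4745, -0.1141, 0.2833]
eef_rot: [-180.0, 0.0, 153.6]
ft_force: [-0.5, 0.5, -3.3]
finger_gap: 0.046
grip_force: 62.1
```

```bash
python3 - <<'E'
from h import *
d=shot('wrist','w8'); dishc(d,(.4645,-.086),73); go(.4645,-.086,.1828)
E
```

```text
expect px 310 187
recess [465.  -85.6] [64.1 64.3] want 65
tool shift mm 21.5 20.7 100.7 pose [ 0.4745 -0.1141  0.2835] [-180.     0.   153.6] t 19.6
```

View pics/w8.png

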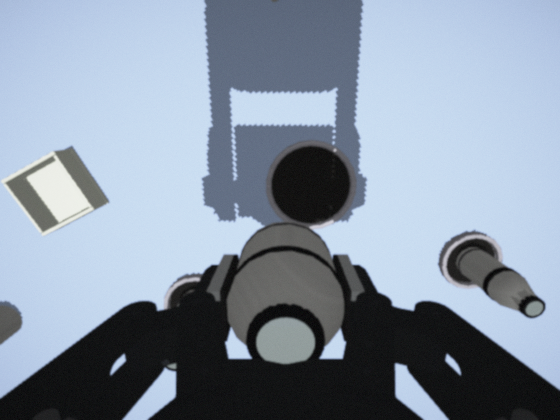

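Dish c is at (311,183) px and its recess measures 64 mm at (0.465, −0.086). Objective a stands in its dish at (490,270) px.

Emit:
{"op": "step_arm", "data": {"commands": [[[255,12,11,0,0],[255,21.5,21,0,0],[255,21.5,21,0,0],[255,21.5,21,25,0],[255,21.5,21,55,0],[255,21.5,21,80,0],[255,21.5,21,93,0],[255,21.5,21,97,0]]]}}

```text
clock: 20.6
ee_pos: [0.4642, -0.0848, 0.1864]
eef_rot: [-180.0, -0.0, 153.7]
ft_force: [0.2, -0.8, -2.8]
finger_gap: 0.0456
grip_force: 62.1
```

Emit:
{"op": "step_arm", "data": {"commands": [[[255,0,0,1.5,0],[255,0,0,2.5,0],[255,0,0,3.3,0],[255,0,0,4,0],[255,0,0,4,0]]]}}

```text
clock: 21.22
ee_pos: [0.4641, -0.0848, 0.183]
eef_rot: [180.0, 0.0, 153.7]
ft_force: [-0.2, 0.3, -2.9]
finger_gap: 0.0459
grip_force: 62.1
```

Emit:
{"op": "step_arm", "data": {"commands": [[[255,0,0,0.4,0],[255,0,0,0.8,0],[255,0,0,0.8,0]]]}}

```text
clock: 21.6
ee_pos: [0.464, -0.0847, 0.1827]
eef_rot: [180.0, 0.0, 153.7]
ft_force: [-1.7, 0.3, 5.0]
finger_gap: 0.0457
grip_force: 63.0
```

Emit:
{"op": "step_arm", "data": {"commands": [[[115,0,0,0,0],[100,0,0,0,0],[80,0,0,0,0],[50,0,0,0,0],[20,0,0,-1,0],[10,0,0,-12,0],[0,0,0,-45,0],[0,0,0,-90,0]]]}}

```text
clock: 22.6
ee_pos: [0.4637, -0.0846, 0.2729]
eef_rot: [-180.0, -0.1, 153.6]
ft_force: [0.9, 0.3, 0.3]
finger_gap: 0.0855
grip_force: 0.0
```

```bash
python3 - <<'E'
from h import *
d=shot('wrist','w9'); topc(d,(.4645,-.0855)); go(.3675,.277,.27)
E
```

```text
top z 0.0658 ctr [ 0.4639 -0.0837] r 0.0139 1438
tool shift mm 247.9 281.2 7.9 pose [ 0.465  -0.085   0.2779] [180.    0.5 153.7] t 22.65
```

Emit:
{"op": "step_arm", "data": {"commands": [[[0,40,45,0,0],[0,80,91,0,0],[0,120,136,0,0],[0,160,181,0,0],[0,200,227,0,0],[0,248,281,0,0],[0,248,281,0,0],[0,248,281,0,0]]]}}

```text
clock: 23.65
ee_pos: [0.3661, 0.2774, 0.2724]
eef_rot: [180.0, 0.0, 153.8]
ft_force: [-0.1, -0.2, -0.7]
finger_gap: 0.0852
grip_force: 0.0
```

```bash
python3 - <<'E'
from h import *
d=shot('wrist','w10'); c=topc(d,(.3675,.277)); go(*c,.178)
E
```

```text
top z 0.0588 ctr [0.3677 0.2789] r 0.0172 2047
tool shift mm -0.0 2.6 94.3 pose [0.3666 0.2766 0.2723] [-180.     0.   153.7] t 23.7
```

View pics/w10.png

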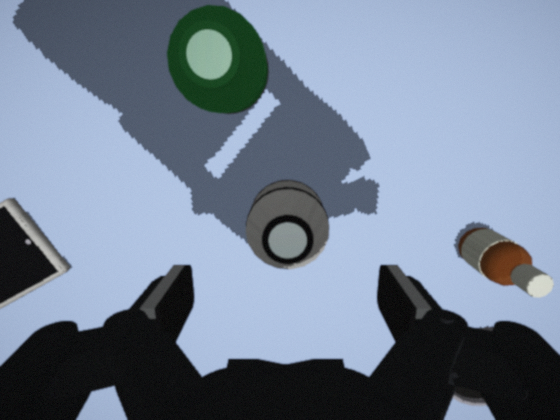

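Objective d (silvery) is centred at (287,228) px, well clear of the green look-alike at (215,57) px and of the brown bottle.

Emit:
{"op": "step_arm", "data": {"commands": [[[0,0,2,20,0],[0,0,2,45,0],[0,0,2,70,0],[0,0,2,88,0],[0,0,2,95,0],[0,0,2,95,0],[20,0,2,95,0],[40,0,2,95,0]]]}}

```text
clock: 24.7
ee_pos: [0.3676, 0.2789, 0.1778]
eef_rot: [179.9, 0.0, 153.6]
ft_force: [0.7, -0.9, 0.5]
finger_gap: 0.0718
grip_force: 0.0
```

Emit:
{"op": "step_arm", "data": {"commands": [[[60,0,0,0,0],[80,0,0,0,0],[100,0,0,0,0],[255,0,0,0,0],[255,0,0,0,0],[255,0,0,0,0]]]}}

```text
clock: 25.45
ee_pos: [0.3671, 0.2789, 0.1777]
eef_rot: [-180.0, 0.0, 153.7]
ft_force: [-0.9, -1.0, 7.0]
finger_gap: 0.0566
grip_force: 63.0
```

```bash
python3 - <<'E'
from h import *
go(.581,.376,.28)
E
```

```text
tool shift mm -148.7 181.8 -102.3 pose [0.3671 0.2789 0.1777] [-180.     0.   153.7] t 25.45
```

Emit:
{"op": "step_arm", "data": {"commands": [[[255,0,0,-3,0],[255,0,0,-20,0],[255,0,0,-60,0],[255,0,0,-105,0],[255,-25,31,-112,0],[255,-55,67,-112,0],[255,-85,104,-112,0],[255,-110,134,-112,0]]]}}

```text
clock: 26.45
ee_pos: [0.5265, 0.3508, 0.2884]
eef_rot: [-180.0, -0.0, 153.7]
ft_force: [0.0, 0.4, -4.5]
finger_gap: 0.0564
grip_force: 65.8
```

Emit:
{"op": "step_arm", "data": {"commands": [[[255,-18,20,0,0],[255,-18,20,6,0],[255,-18,20,6,0]]]}}

```text
clock: 26.82
ee_pos: [0.5488, 0.3595, 0.2811]
eef_rot: [-179.7, -0.2, 153.7]
ft_force: [-0.8, -0.6, -4.3]
finger_gap: 0.0564
grip_force: 65.8
```

```bash
python3 - <<'E'
from h import *
d=shot('wrist','w11'); dishc(d,(.581,.376),84); go(.581,.376,.1807)
E
```

```text
expect px 321 239
recess [574.9 392.3] [42.3 73.9] want 76
tool shift mm -21.6 29.0 100.9 pose [0.5488 0.3596 0.2816] [-179.8   -0.2  153.7] t 26.875
```

View pics/w11.png

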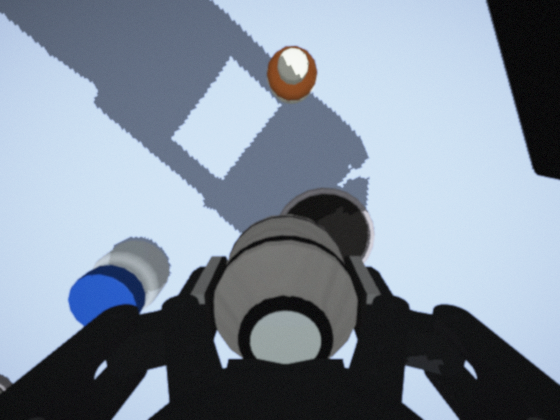

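Dish d shows at about (328,230) px, mostly hidden. The first wrist picture saw all of it, so I'll measure there.

```bash
python3 - <<'E'
from h import *
d=np.load('pics/w0.npz'); dishc(d,(.581,.376),84); go(.581,.376,.1807)
E
```

```text
expect px 438 111
recess [581.8 380.5] [74.  74.9] want 76
tool shift mm -21.6 29.0 100.9 pose [0.5488 0.3596 0.2816] [-179.8   -0.2  153.7] t 26.875
```

The rim edges in this view (right 374, top 187, radius about 53 px) put the centre at (321,240) px, which matches (0.581, 0.376).

Emit:
{"op": "step_arm", "data": {"commands": [[[255,-12,16,0,0],[255,-21.5,28.5,0,0],[255,-21.5,28.5,0,0],[255,-21.5,28.5,25,0],[255,-21.5,28.5,55,0],[255,-21.5,28.5,80,0],[255,-21.5,28.5,90,0],[255,-21.5,28.5,90,0]]]}}

```text
clock: 27.88
ee_pos: [0.5816, 0.3758, 0.1926]
eef_rot: [-179.9, -0.1, 153.7]
ft_force: [-0.2, 0.5, -4.2]
finger_gap: 0.0564
grip_force: 65.7
```

```bash
python3 - <<'E'
from h import *
go(.581,.3765,.1807)
d=shot('side','s2'); f=d['frame'][120:220,150:300,::-1]; f=cv2.resize(f,None,fx=4,fy=4)
g=shot('wrist','w12')['frame'][...,::-1]; g=cv2.resize(g[150:,100:480],(600,400)) if 0 else g
cv2.imwrite('pics/m2.png',f)
E
```

```text
tool shift mm 0.8 0.3 11.9 pose [0.5816 0.3758 0.1926] [-1.799e+02 -1.000e-01  1.537e+02] t 27.875
```

View pics/m2.png

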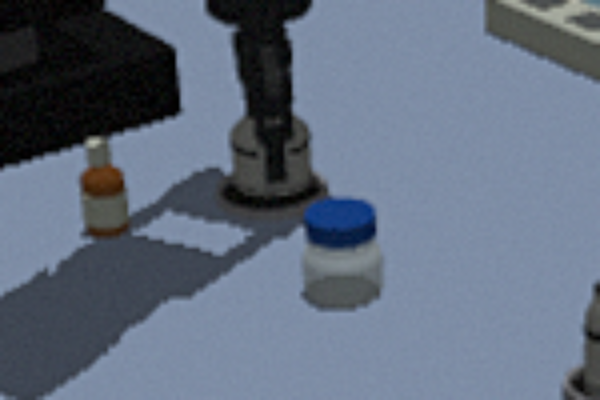

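The side crop shows d centred over its dish (barrel 233–313, dish 220–328 px). Lowering.

Emit:
{"op": "step_arm", "data": {"commands": [[[255,0,0,5,0],[255,0,0,8,0],[255,0,0,9.5,0],[255,0,0,10.5,0],[255,0,0,11.2,0],[255,0,0,11.8,0],[255,0,0,11.8,0]]]}}

```text
clock: 28.85
ee_pos: [0.5823, 0.3761, 0.1813]
eef_rot: [-180.0, -0.0, 153.7]
ft_force: [-0.6, -0.1, -4.1]
finger_gap: 0.0559
grip_force: 65.8
```

Emit:
{"op": "step_arm", "data": {"commands": [[[255,0,0,0.5,0],[255,0,0,0.9,0],[255,0,0,0.9,0]]]}}

```text
clock: 29.22
ee_pos: [0.5824, 0.3762, 0.1808]
eef_rot: [180.0, 0.0, 153.7]
ft_force: [-0.6, 0.2, -1.2]
finger_gap: 0.0565
grip_force: 66.2
```

Emit:
{"op": "step_arm", "data": {"commands": [[[255,0,0,0.4,0],[255,0,0,0.4,0]]]}}

```text
clock: 29.48
ee_pos: [0.5824, 0.3762, 0.1808]
eef_rot: [180.0, 0.0, 153.7]
ft_force: [-2.3, -0.9, 3.7]
finger_gap: 0.056
grip_force: 66.5
```

Emit:
{"op": "step_arm", "data": {"commands": [[[75,0,0,0,0],[60,0,0,0,0],[45,0,0,0,0],[20,0,0,0,0],[0,0,0,0,0],[0,0,0,-12,0],[0,0,0,-45,0],[0,0,0,-100,0]]]}}

```text
clock: 30.48
ee_pos: [0.5817, 0.3757, 0.2796]
eef_rot: [-179.8, -0.2, 153.6]
ft_force: [0.2, -0.3, -0.4]
finger_gap: 0.0854
grip_force: 0.0
```

Emit:
{"op": "step_arm", "data": {"commands": [[[0,0,0,-80,0],[0,60,0,-100,0],[0,60,0,-100,0],[0,60,0,-100,0]]]}}

```text
clock: 30.98
ee_pos: [0.528, 0.403, 0.381]
eef_rot: [179.9, 0.1, 153.7]
ft_force: [0.2, -0.4, -0.0]
finger_gap: 0.0855
grip_force: 0.0
```

```bash
python3 - <<'E'
from h import *
s=shot('side','s3'); d=shot('top','t3'); w=shot('wrist','w13')
topc(w,(.581,.376)); 
for p in ((.586,.0105),(.5194,-.224),(.464,-.085),(.581,.376),(.666,-.1434),(.453,-.396)): topc(d,p)
cv2.imwrite('pics/m3.png',np.hstack([s['frame'][130:350,140:450],d['frame'][90:310,90:490]])[...,::-1])
E
```

```text
top z 0.0621 ctr [0.5836 0.3769] r 0.0171 806
top z 0.0785 ctr [0.5865 0.0098] r 0.0071 26
top z 0.0733 ctr [ 0.52   -0.2251] r 0.0102 41
top z 0.0676 ctr [ 0.463  -0.0847] r 0.0135 66
top z 0.0629 ctr [0.5814 0.3749] r 0.0172 119
top z 0.0543 ctr [ 0.6661 -0.1441] r 0.0204 57
top z 0.0612 ctr [ 0.4528 -0.3948] r 0.0154 55
```

View pics/m3.png

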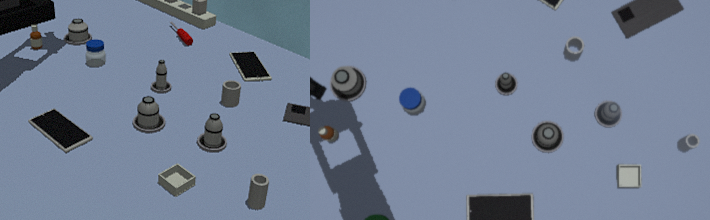

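All four objectives stand upright and centred in their dishes, and the tubes have not moved.

```bash
python3 -c "
from workcell import ticket
print(ticket.sign_off())"
```

```text
the job is handed in; nothing more can be done
None
```

All four objectives were set down gently in order, a to d, nose up in the dishes of their own size; the tubes and the green look-alike were left alone, and I handed the job in after about 31 s.

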